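# Turn a microfluidic chip over onto its heater

## Task

A thin glass chip lies valve side down on the front ledge of the heated stage, its near long edge jutting out over the front of the ledge. Using only fingertip pushes, nothing pinched or picked up, push the chip back against the front edge of the black heater plate so that it tips up on its far long edge and goes over on to the heater, valve side up. Then push it gently back over the heater until its long edge lies flush against the stop rail with the chip wholly on the heater, and leave it lying there with the things round the stage undisturbed.

Things in the scene. Friction and masses are not known exactly. Their poses are not given: they have to be found in the camera images.
- stage: Heated chip stage, fixed on the worktop: grey metal base 100 (its x) by 150 (its y) mm, top (the front ledge) at 20 mm height, front face at stage x = -50 mm. Origin: on the worktop under the base's centre; x points from the front ledge (robot side) to the stop rail, z up. Clear worktop lies before it, so fingers can reach down in front of the ledge to below the chip.
- heater_edge (a point): Middle of the top front edge of the black heater plate (stage x = -25 mm, height 25 mm), axes as the stage. The plate is 5 mm thick, 50 mm deep and 117 mm long (along y), so its front is a 5 mm high step behind the 25 mm deep ledge.
- rail_face (a point): Middle of the foot of the stop rail's front face (stage x = +20 mm, height 25 mm, on the heater's top), axes as the stage. The rail is aluminium, 124 mm long along y, 16 mm deep, its top at 33 mm height, two screw heads up to 37 mm.
- chip: Thin clear loose chip, 31 (its x) by 76 (its y) by 4 mm, about 20 g: one face plain glass, four valve patterns on the other. Origin: centre of the glass face; z points out of the valve face (down at the start, up when done), x as the stage's x at the start. It starts on the ledge just short of the heater's step, its near edge 6 to 10 mm out over the front. Pressed on by a finger, its edge clings by friction.
- chip_near (a point): Middle of the chip's long edge nearest the robot at the start (chip x = -15.5 mm, half-way through the thickness): the edge that is tipped up and over, and that ends at the stop rail. Its axes are the chip's.
- chip_far (a point): Middle of the chip's other long edge (chip x = +15.5 mm), next to the heater at the start: the edge that the chip tips on. Its axes are the chip's.
- vial: Glass vial with black cap, 25 mm across, 49 mm high, standing left of the stage. Origin under its centre. To be left alone.
- small_vial: Small glass vial with red cap, 20 mm across, 41 mm high, standing behind the left end of the stage. Origin under its centre. To be left alone.
- dish: Closed clear Petri dish, 60 mm across, 14 mm high, behind the stage. Origin under its centre. To be left alone.
- marker: White marker pen, 135 mm long, 17 mm thick, lying on the worktop to the right of the stage, near the front. Origin under its middle. To be left alone.

How it is judged:
On the way, in this order (a step that is already met when the one before it is completed fails the run):
1. the chip is tipped up on its far long edge at the heater's front edge (angle between chip's own z axis and vertical between 0.7 and 2.1 rad and height (world z) of chip_far below 0.036 m and height (world z) of chip_near above 0.04 m and x of chip_far in the frame of stage below -0.01 m).
2. the chip has gone over and lies valve side up (angle between chip's own z axis and vertical below 0.3 rad), for 0.1 s.
At the end, for the whole second after the job is handed in: The chip lies flat on the heater, valve side up (within 0.08 rad), wholly on the plate lengthways (centre within 22 mm of the stage's centre line), its long edge within 2.5 mm of the stop rail and parallel to it within 0.06 rad, at rest (angle between chip's own z axis and vertical below 0.08 rad and height (world z) of chip between 0.0235 and 0.0275 m and x of chip_near in the frame of stage between 0.0175 and 0.0215 m and angle between the y axis of chip and the y axis of stage, either way round below 0.06 rad and y of chip in the frame of stage between -0.022 and 0.022 m and linear speed of chip below 0.01 m/s); the robot touches nothing.
It fails at once if the chip is lifted or carried (both long edges more than 15 mm above the heater) (height (world z) of each of chip_near, chip_far above 0.04 m).
It fails at once if the chip is pinched or pressed with more than 25 N (contact force between the fingers and chip above 25 N).
It fails at once if the chip falls off the stage (height (world z) of chip below 0.012 m).
It fails at once if a vial, the Petri dish or the marker pen is disturbed (moved more than 15 mm) (distance of any of vial, small_vial, dish, marker from where it was at the start of the episode above 0.015 m).
It also fails if it takes over 48 s, if anything falls off the work surface, if the arm or the gripper's body presses on something with over 40 N, if the wrist force passes 120 N, or if a joint passes its speed limit or range.

## Robot

A 7-joint arm with a two-finger parallel gripper is mounted at the origin on a cart in front of the work surface, level with it; the furniture and walls round the work are solid. World frame = base frame: x ahead of the robot, y to its left, z up, the work surface at z = 0. Lengths are in m, angles in rad, forces in N, time in s.
With the tool pointing down it reaches from about 0.425 to 0.875 m from the base axis. Payload 8.4 kg.
Tool frame: the origin (TCP) lies midway between the tips of the shut fingers; the grasp point (between the pads) lies 19 mm behind it; z points along the fingers, y is the line along which they close (so a half turn about z gives the same grasp; the last joint's range is limited). The gripper opens to 85 mm and grips with 20 to 120 N. Pads are 22 mm wide; open, the fingers measure 114 mm over their backs; the gripper's body (76 mm by 85 mm) begins 54 mm behind the grasp point. The pads swing forward as they close: fully open they stand 13 mm farther back than shut.
Start: joints at [-1.374, 0.333, 0.04, 1.465, -0.013, 1.343, -0.059], TCP at [0.189, 0.622, 0.231] pointing down, gripper open.
Joint ranges: [-2.58, 2.58], [-0.38, 2.09], [-1.3, 1.39], [0.25, 2.4], [-1.5, 4.64], [0.08, 2.09], [-2.65, 2.65]. Speed limits (rad/s): [2.22, 2.22, 2.79, 2.79, 3.14, 3.14, 3.14].

## Interface

Orientations are given as a 3x3 rotation matrix whose columns are the frame's x, y, z axes.
In Python, from bench import * gives the robot as it stands.
- The arm moves only by the tool apply_moves, never from a script. Its argument "motion" is a list of rows, each a list of 7 numbers: the finger opening in m, from 0 to 0.0854, then the shift along the tool's x, y, z in m, then the turn, a rotation vector about the tool's x, y, z in rad. In form: [[fingers, tx, ty, tz, rx, ry, rz], ...]. A call has 1 to 20 rows; each row shifts and turns the commanded pose from where the row before left it, along the tool's axes as they then stand; what a row does not reach is not made up. A row lasts 1/8 s, in which the tool goes at most 62.5 mm and 10.7 degrees, less where a joint would pass 70% of its speed; a pose out of reach is approached as far as the arm can. A call is refused whole if a number of a shift passes 0.0625 or a number of a turn 0.188, either way. A call with a gripper value outside its range is refused whole. The fingers move at their own pace and stop on an object; the grip force is fixed at half the most. Time passes only in rows, so rows that do not move let the fingers close. It gives the time, the measured TCP pose, the force, the opening and the grip force at its end, in the units of the state.
- sense(): the state, without advancing time (a new reading comes with each control period).
- get_image(name): name is "side" or "top"; returns a dict with "image" (420x560x3 uint8, red, green, blue), "z_map" (420x560 float32, m along the optical axis (not along the pixel's ray), 0 where there is no reading), "mtx" (3x3 intrinsics, pixels), "k1" (the pictures are not rectified: a ray, as slopes to the right and down, at radius r is drawn at 1 + k1 r^2 times it, then the intrinsics apply), "pose" (4x4, takes a point from camera to world coordinates). Camera axes: x right, y down, z forward; pixel columns grow to the right and rows downward; lengths in m; the calibration is good to about 2 mm. A picture is of the moment at which its call begins.
- sign_off(): hands the job in; it is judged then, once.
Trained networks look in the newest picture that a camera, given by its name, has taken for a name from the list of things; names that differ only in an ending like _2 or _b are one class to them, and where a whole thing is asked for, a point or a joint stands for the part that bears it (a point fixed in the world has none). Each returns a list of dicts, best first, with "confidence" (0 to 1); they miss things now and then, are a little off and sometimes report something else, mostly with a low value. They report only what shows in the picture. A call takes as long as a camera call.
- spot_in(label, camera): "rect" ([centre column, centre row, width, height] in pixels, round what is visible of it).
- pinpoint(label, camera): "point" ([column, row] in pixels: a listed point, or the origin of a listed thing).
The state is a dict: "t": time; "joint_positions": joint angles; "qd": joint speeds; "joint_torque": joint torques, N m; "tcp_pos": TCP position; "tcp_rot": TCP orientation; "contact_force": force on the tool from outside, world axes, zero at the start; "wrist_torque": the same for the moment, N m; "width": finger opening in m; "finger_force": force on a finger pad.
Only numpy, scipy, OpenCV 4.12 (cv2) and the standard library are available. Lean on these libraries where they do the work, as an engineer would, in place of code of your own. Each camera call takes 0.05 s, during which the arm holds its last target. There are 200 camera calls.

## Working session

There is one attempt and no reset: what is moved stays moved. The work goes in short steps, Python scripts to look and compute and a tool call to move; the robot and the scene stay as the last step left them, time stands still between calls to the robot, and variables do not carry over. Pictures are saved under pics/ and viewed, at most 10 in all, crops included, and the job is handed in when it is done.

Besides the shell and the picture viewer there is one more tool, called after "Emit:" as name([rows], argument=value, ...), one row to a line, values as JSON. apply_moves: Moves the arm, as the interface text tells. Its arguments: {"type":"object","properties":{"motion":{"type":"array","items":{"type":"array","items":{"type":"number"}}}},"required":["motion"]}

```bash
mkdir -p pics; cat > h.py <<'E'
from bench import *
import numpy as np, cv2
def ray(im,p):
    K=np.array(im["mtx"]);k=im["k1"]
    d=np.array([(p[0]-K[0,2])/K[0,0],(p[1]-K[1,2])/K[1,1]]);s=d.copy()
    for _ in range(20): s=d/(1+k*(s@s))
    return np.array([s[0],s[1],1.])
def at_z(im,p,z):
    T=np.array(im["pose"]);r=T[:3,:3]@ray(im,p);o=T[:3,3]
    return o+r*(z-o[2])/r[2]
def proj(im,P):
    T=np.array(im["pose"]);K=np.array(im["mtx"])
    c=T[:3,:3].T@(np.array(P)-T[:3,3]);s=c[:2]/c[2];s=s*(1+im["k1"]*(s@s))
    return K[:2,:2]@s+K[:2,2]
E
python3 - <<'E'
from h import *
for n in ("top","side"):
    im=get_image(n);cv2.imwrite(f"pics/{n}0.png",im["image"][:,:,::-1])
    print(n,np.round(im["pose"],3).tolist(),np.round(im["mtx"],1).tolist(),im["k1"])
    for l,z in dict(stage=0,heater_edge=.025,rail_face=.025,chip=.024,chip_near=.022,chip_far=.022,vial=0,small_vial=0,dish=0,marker=0).items():
        for d in pinpoint(l,n)[:1]: print(l,np.round(d["point"],1),round(d["confidence"],2),at_z(im,d["point"],z).round(4))
s=sense();print(s["t"],s["tcp_pos"],np.round(s["tcp_rot"],3).tolist(),s["width"])
E
```

```text
top [[0.019, -0.981, 0.192, 0.339], [-1.0, -0.021, -0.008, 0.289], [0.012, -0.192, -0.981, 1.029], [0.0, 0.0, 0.0, 1.0]] [[462.8, 0.0, 277.7], [0.0, 462.8, 215.6], [0.0, 0.0, 1.0]] -0.15073893670288388
stage [258.2 222.5] 0.59 [0.5236 0.3245 0.    ]
rail_face [261.8 213.2] 0.91 [0.5401 0.3163 0.025 ]
chip [247.7 241. ] 0.94 [0.4776 0.3456 0.024 ]
chip_near [243.7 247.7] 0.64 [0.4629 0.354  0.022 ]
chip_far [249.7 237.2] 0.6 [0.4864 0.3416 0.022 ]
vial [203.3 213.1] 0.53 [0.5426 0.45   0.    ]
small_vial [218.6 190.9] 0.48 [0.5952 0.4174 0.    ]
dish [271.1 186.9] 0.89 [0.6072 0.2972 0.    ]
marker [375.  266.8] 0.83 [0.428  0.0603 0.    ]
side [[-1.0, -0.001, -0.024, 0.557], [0.02, 0.519, -0.854, 0.997], [0.014, -0.855, -0.519, 0.499], [0.0, 0.0, 0.0, 1.0]] [[481.0, 0.0, 278.6], [0.0, 481.0, 215.2], [0.0, 0.0, 1.0]] -0.07155101957899723
heater_edge [307.3 248.6] 0.88 [0.4882 0.3263 0.025 ]
rail_face [279.7 251.5] 0.6 [0.5355 0.3348 0.025 ]
chip [316.5 253.9] 0.68 [0.4736 0.3404 0.024 ]
chip_near [327.7 254.6] 0.67 [0.4545 0.3397 0.022 ]
chip_far [305.3 254.8] 0.6 [0.4924 0.3402 0.022 ]
vial [275.2 309.3] 0.55 [0.5445 0.4499 0.    ]
small_vial [245.5 297. ] 0.74 [0.5904 0.4217 0.    ]
dish [238.3 253.6] 0.78 [0.6075 0.3062 0.    ]
marker [327.8 184.6] 0.65 [0.4208 0.0432 0.    ]
1.1 [0.18947052 0.62174278 0.23130951] [[-0.957, 0.292, 0.0], [0.292, 0.957, -0.0], [-0.0, -0.0, -1.0]] 0.0856282511063637
```

```bash
python3 - <<'E'
import cv2
t=cv2.imread("pics/top0.png");s=cv2.imread("pics/side0.png")
a=cv2.resize(t[150:290,170:420],None,fx=3.2,fy=3.2,interpolation=cv2.INTER_CUBIC)
b=cv2.resize(s[160:340,200:400],None,fx=3.2,fy=3.2,interpolation=cv2.INTER_CUBIC)
cv2.imwrite("pics/a.png",a);cv2.imwrite("pics/b.png",b)
E
```

```text
(no output)
```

View pics/a.png

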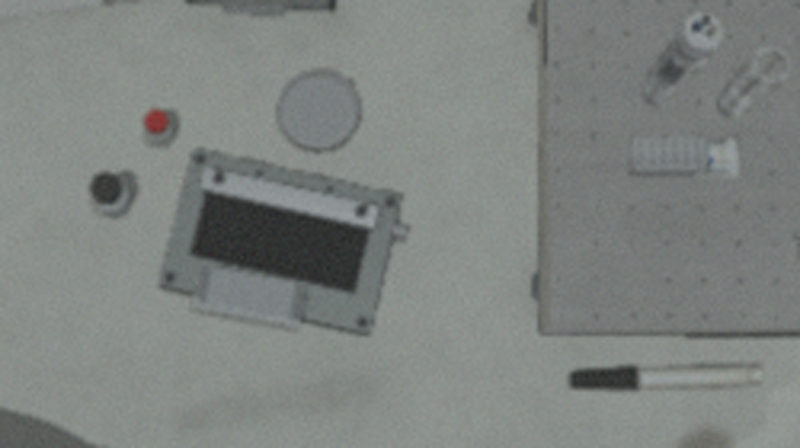

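View pics/b.png

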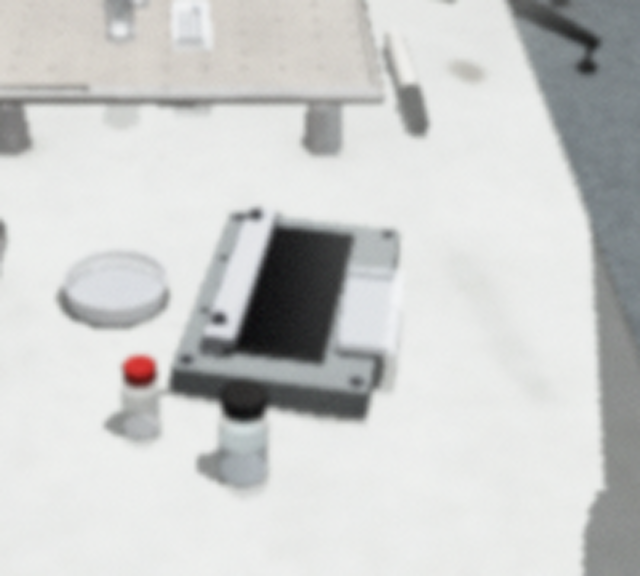

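Top view: the stage is yawed about −12°. The heater is black, at crop pixels (192–370, 192–292). The chip sits on the ledge at its left part, near edge (192,308)–(298,327), overhanging the front. The side view agrees. Next I fit the stage pose from the heater.

```bash
python3 - <<'E'
from h import *
im=get_image("top");g=im["image"].max(2).astype(np.uint8)
m=np.zeros_like(g);m[205:245,225:290]=(g[205:245,225:290]<60)*255
c=max(cv2.findContours(m,0,1)[0],key=cv2.contourArea)
P=np.array([at_z(im,p[0],.025)[:2] for p in c]).astype(np.float32)*1000
r=cv2.minAreaRect(P);print(r)
b=cv2.boxPoints(r);print(b)
e1=b[1]-b[0];e2=b[2]-b[1];L=e1 if np.hypot(*e1)>np.hypot(*e2) else e2
sy=L/np.hypot(*L);sy=sy*np.sign(sy[1]);sx=np.array([sy[1],-sy[0]]);print("yaw",np.degrees(np.arctan2(sx[1],sx[0])))
u=b@sx;v=b@sy;print("front",u.min(),"back",u.max(),"vmid",(v.min()+v.max())/2,"len",np.ptp(v))
o=(u.min()+25)*sx+(v.min()+v.max())/2*sy;print("stage origin",o)
def st(p,z):
    q=at_z(im,p,z)[:2]*1000-o;return (q@sx).round(1),(q@sy).round(1)
cr=lambda x,y:(x/3.2+170-.35,y/3.2+150-.35)
for n,p,z in [("nearL",(192,308),.022),("nearR",(298,327),.022),("farL",(207,266),.024),("farR",(304,285),.024),("BL",(160,288),.02),("BR",(368,333),.02),("TL",(193,150),.02),("TR",(403,193),.02)]: print(n,st(cr(*p),z))
for l,z in (("chip",.024),("chip_near",.022),("chip_far",.022),("vial",0),("marker",0)): print(l,[st(d["point"],z) for d in pinpoint(l,"top")[:1]])
im2=get_image("side")
for l,z in (("chip",.024),("chip_near",.022),("chip_far",.022),("heater_edge",.025),("rail_face",.025)):
  for d in pinpoint(l,"side")[:1]:
    q=at_z(im2,d["point"],z)[:2]*1000-o;print("side",l,q@sx,q@sy)
E
```

```text
((513.3683471679688, 326.3773498535156), (112.6175308227539, 43.07776641845703), 77.87825012207031)
[[480.48544 275.84702]
 [522.6027  266.80112]
 [546.2512  376.90768]
 [504.13397 385.95358]]
yaw -12.121737
front 411.84738 back 454.92517 vmid 426.90228 len 112.61755
stage origin [516.75226 325.65054]
nearL (np.float64(-61.9), np.float64(47.4))
nearR (np.float64(-57.8), np.float64(-26.3))
farL (np.float64(-31.6), np.float64(44.3))
farR (np.float64(-29.0), np.float64(-23.7))
BL (np.float64(-53.4), np.float64(72.5))
BR (np.float64(-50.6), np.float64(-73.8))
TL (np.float64(46.4), np.float64(74.5))
TR (np.float64(50.3), np.float64(-75.4))
chip [(np.float64(-39.1), np.float64(6.7))]
chip_near [(np.float64(-57.5), np.float64(11.7))]
chip_far [(np.float64(-32.5), np.float64(13.8))]
vial [(np.float64(4.3), np.float64(125.3))]
marker [(np.float64(-35.7), np.float64(-277.8))]
side chip -48.26513495823432 9.083169650760327
side chip_near -61.53963015386587 6.083689264278166
side chip_far -27.08931646266362 13.091470408122667
side heater_edge -27.231112669678303 -0.346335300736714
side rail_face 15.07088798433723 10.767018875047457
```

```bash
cat >> h.py <<'E'
O=np.array([.5153,.3260]);YAW=np.radians(-11.5)
def axes(y=YAW): return np.array([np.cos(y),np.sin(y)]),np.array([-np.sin(y),np.cos(y)])
def edge(im,u0,z,v,w=7,sgn=0,O=O,Y=YAW):
    "subpixel position (mm) of strongest edge along stage x near u0 at stage y v"
    sx,sy=axes(Y);g=cv2.GaussianBlur(im["image"].astype(np.float32).mean(2),(0,0),.7)
    us=np.arange(u0-w,u0+w+.01,.25)
    px=np.array([proj(im,[*(O+u/1e3*sx+v/1e3*sy),z]) for u in us],np.float32)
    d=np.gradient(cv2.remap(g,px[:,:1].copy(),px[:,1:].copy(),1).ravel())
    d=abs(d) if not sgn else np.maximum(d*sgn,0)
    k=d.argmax();s=slice(max(k-6,0),k+7);return (us[s]*d[s]).sum()/d[s].sum()
def fit(im,u0,z,vs,**k):
    e=np.array([edge(im,u0,z,v,**k) for v in vs]);ok=np.ones(len(e),bool)
    for _ in range(3):
        p=np.polyfit(np.array(vs)[ok],e[ok],1);r=e-np.polyval(p,vs);ok=abs(r)<max(1,1.5*np.median(abs(r)))
    return np.polyval(p,0).round(2),np.degrees(p[0]).round(2),ok.sum()
E
python3 - <<'E'
from h import *
im=get_image("top")
for n,u,z,vs,s in [("heaterfront R",-25,.025,range(-55,-32,2),-1),("heaterfront all",-25,.025,range(-54,55,3),-1),("rail foot",20,.025,range(-54,55,3),1),("rail topback",36,.033,range(-58,59,3),-1),("base back",50,.02,range(-70,71,3),0),("base front R",-50,.02,range(-70,-34,2),0),("chip near",-60,.023,range(-20,40,2),0)]:
    print(n,*fit(im,u,z,list(vs),sgn=s))
E
```

```text
heaterfront R -25.51 -0.09 12
heaterfront all -25.32 0.35 33
rail foot 21.28 0.75 35
rail topback 35.52 0.4 32
base back 51.56 0.43 42
base front R -53.08 0.09 18
chip near -61.93 -2.14 29
```

Emit:
apply_moves([
  [0.04,-0.06,0,0,0,0,-0.08],
  [0.04,-0.06,0,0,0,0,0],
  [0.04,-0.06,-0.03,0,0,0,0],
  [0.04,-0.03,-0.06,0,0,0,0],
  [0.04,0,-0.06,0,0,0,0],
  [0.04,0,-0.06,0,0,0,0],
  [0.04,0,0,0,0,0,0],
])

```text
t: 2.62
tcp_pos: [0.3438, 0.3701, 0.2316]
tcp_rot: [[-0.976, 0.218, -0.0], [0.218, 0.976, -0.0], [0.0, -0.0, -1.0]]
contact_force: [0.3, 0.4, 0.1]
width: 0.0398
finger_force: 0.0
```

Emit:
apply_moves([
  [0.04,-0.03,0.002,0,0,0,-0.012],
  [0.04,0,0,0.06,0,-0.15,0],
  [0.04,0,0,0.03,0,-0.15,0],
  [0.04,0,0,0,0,-0.15,0],
  [0.04,0,0,0,0,-0.15,0],
  [0.04,0,0,0,0,0,0],
  [0.04,0,0,0,0,0,0],
])

```text
t: 3.5
tcp_pos: [0.3781, 0.3693, 0.1418]
tcp_rot: [[-0.81, 0.203, 0.551], [0.167, 0.979, -0.114], [-0.563, -0.0, -0.827]]
contact_force: [-0.5, 0.1, 0.7]
width: 0.0399
finger_force: 0.0
```

```bash
sed -i 's/-11.5)$/-11.9)/' h.py; cat >> h.py <<'E'
def uv():
    s=sense();sx,sy=axes();p=np.array(s["tcp_pos"]);R=np.array(s["tcp_rot"]);d=p[:2]-O
    S=np.array([[*sx,0],[*sy,0],[0,0,1]])
    print("t",s["t"],"u,v,z mm",(d@sx*1e3).round(2),(d@sy*1e3).round(2),(p[2]*1e3).round(2),"R stage",(S@R).round(3).tolist(),"F stage",(S@np.array(s["contact_force"])).round(2),"q",np.round(s["joint_positions"],2),"w",s["width"])
E
python3 -c "
from h import *
uv()"
```

```text
t 3.5 u,v,z mm -143.16 14.07 141.84 R stage [[-0.827, -0.004, 0.563], [-0.003, 1.0, 0.002], [-0.563, -0.0, -0.827]] F stage [-0.48 -0.    0.65] q [-1.28  0.07  0.02  2.12  0.72  1.01 -0.3 ] w 0.03990906949518145
```

Emit:
apply_moves([
  [0.04,0.005,-0.001,0.04,0,0,0],
  [0.04,0.005,-0.001,0.04,0,0,0],
  [0.04,0.005,-0.001,0.04,0,0,0],
  [0.04,0.005,0,0.026,0,0,0],
  [0.04,0,0,0,0,0,0],
  [0.04,0,0,0,0,0,0],
])

```text
t: 4.25
tcp_pos: [0.4426, 0.3531, 0.0111]
tcp_rot: [[-0.808, 0.204, 0.553], [0.169, 0.979, -0.114], [-0.565, 0.001, -0.825]]
contact_force: [-0.1, 1.0, -0.6]
width: 0.04
finger_force: 0.0
```

```bash
python3 - <<'E'
from h import *
uv()
im=get_image("side");cv2.imwrite("pics/c.png",cv2.resize(im["image"][180:310,230:390,::-1],None,fx=4.5,fy=4.5,interpolation=cv2.INTER_CUBIC))
E
```

```text
t 4.25 u,v,z mm -76.76 11.53 11.08 R stage [[-0.825, -0.003, 0.565], [-0.001, 1.0, 0.003], [-0.565, 0.001, -0.825]] F stage [-0.33  0.9  -0.56] q [-1.21  0.32  0.11  2.17  0.91  0.71 -0.48] w 0.03995636988023088
```

View pics/c.png

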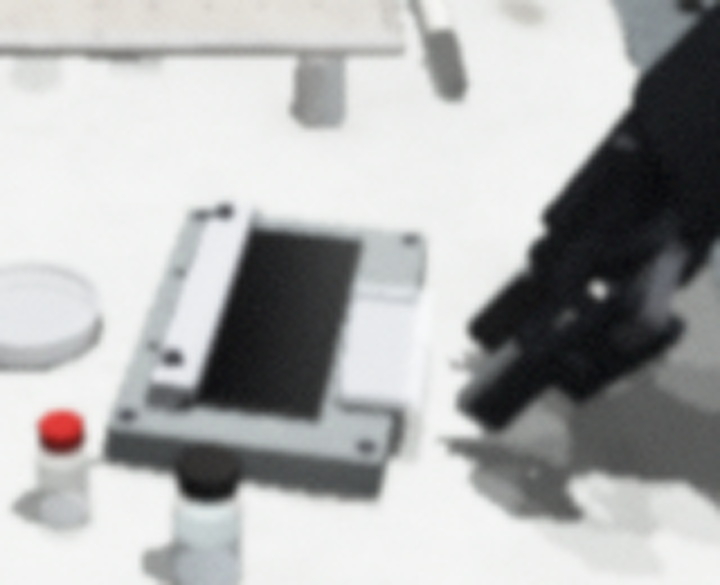

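The fingertips (465,400) stand clear in front of the chip edge (425,440), low enough to go under it. I advance slowly.

Emit:
apply_moves([
  [0.04,0.0,0,0.003,0,0,0],
  [0.04,-0.0025,0,0.0018,0,0,0],
  [0.04,-0.0025,0,0.0018,0,0,0],
  [0.04,0,0,0,0,0,0],
])

```text
t: 4.8
tcp_pos: [0.4498, 0.3509, 0.0073]
tcp_rot: [[-0.808, 0.203, 0.553], [0.167, 0.979, -0.115], [-0.565, 0.0, -0.825]]
contact_force: [-0.0, -0.2, 0.3]
width: 0.0399
finger_force: 0.0
```

```bash
python3 - <<'E'
from h import *
uv()
im=get_image("side");print(fit(im,-62,.024,list(range(-15,35,2))),[(l,[ (d["point"],round(d["confidence"],2)) for d in pinpoint(l,"side")[:1]]) for l in ("chip","chip_near","chip_far")])
cv2.imwrite("pics/d.png",cv2.resize(im["image"][200:290,270:370,::-1],None,fx=6,fy=6,interpolation=cv2.INTER_CUBIC))
E
```

```text
t 4.8 u,v,z mm -69.27 10.86 7.35 R stage [[-0.825, -0.003, 0.565], [-0.003, 1.0, 0.002], [-0.565, 0.0, -0.825]] F stage [ 0.04 -0.23  0.28] q [-1.2   0.33  0.11  2.16  0.92  0.7  -0.47] w 0.0398532777982532
(np.float64(-65.33), np.float64(-4.28), np.int64(19)) [('chip', [([316.7, 256.0], 0.63)]), ('chip_near', [([325.4, 255.6], 0.88)]), ('chip_far', [([305.2, 254.7], 0.95)])]
```

View pics/d.png

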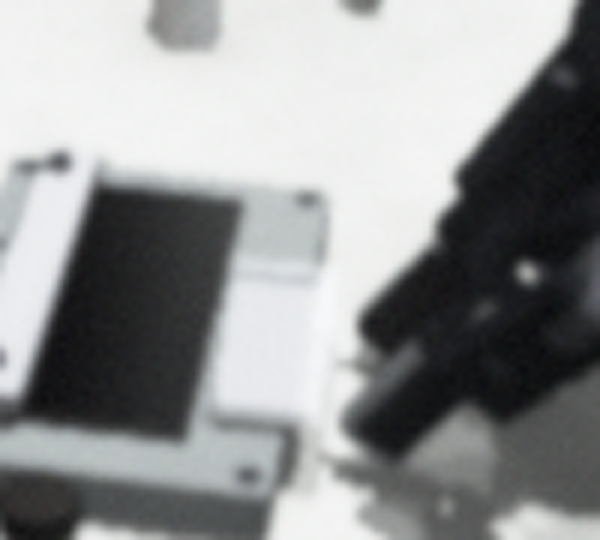

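The fingertips are just short of the chip edge (about 20–30 px in this crop). I carry on forward.

Emit:
apply_moves([
  [0.04,-0.0017,0,0.0011,0,0,0],
  [0.04,-0.0017,0,0.0011,0,0,0],
  [0.04,-0.0017,0,0.0011,0,0,0],
  [0.04,-0.0017,0,0.0011,0,0,0],
  [0.04,0,0,0,0,0,0],
])

```text
t: 5.62
tcp_pos: [0.4576, 0.3493, 0.0075]
tcp_rot: [[-0.808, 0.203, 0.553], [0.167, 0.979, -0.115], [-0.565, -0.0, -0.825]]
contact_force: [-0.1, 0.0, -0.7]
width: 0.0399
finger_force: 0.0
```

```bash
cat > look.py <<'E'
from h import *
uv()
im=get_image("side");sx,sy=axes()
for l,z in (("chip",.024),("chip_near",.022),("chip_far",.022)):
  for d in pinpoint(l,"side")[:1]:
    q=at_z(im,d["point"],z)[:2]-O;print(l,np.round(d["point"],1),round(d["confidence"],2),"u,v",(q@sx*1e3).round(1),(q@sy*1e3).round(1))
cv2.imwrite("pics/last.png",im["image"][:,:,::-1])
E
python3 look.py
```

```text
t 5.625 u,v,z mm -61.25 10.88 7.45 R stage [[-0.825, -0.004, 0.565], [-0.003, 1.0, 0.002], [-0.565, -0.0, -0.825]] F stage [-0.11 -0.02 -0.66] q [-1.19  0.34  0.12  2.16  0.92  0.69 -0.46] w 0.039880397224578215
chip [313.5 254.8] 0.78 u,v -39.1 9.1
chip_near [323.4 258.6] 0.94 u,v -56.4 13.6
chip_far [304.9 252. ] 0.55 u,v -23.5 1.3
```

Emit:
apply_moves([
  [0.04,-0.002,0,-0.0015,0,0,0],
  [0.04,-0.0023,0,-0.0018,0,0,0],
  [0.04,-0.0023,0,-0.0018,0,0,0],
  [0.04,0,0,0,0,0,0],
])

```text
t: 6.32
tcp_pos: [0.46, 0.3491, 0.0157]
tcp_rot: [[-0.808, 0.202, 0.553], [0.167, 0.979, -0.114], [-0.565, 0.0, -0.825]]
contact_force: [-0.8, 0.7, 0.0]
width: 0.0404
finger_force: 0.3
```

```bash
python3 look.py; python3 -c "
import cv2
im=cv2.imread('pics/last.png');cv2.imwrite('pics/e.png',cv2.resize(im[200:290,270:370],None,fx=6,fy=6,interpolation=cv2.INTER_CUBIC))"
```

```text
t 6.325 u,v,z mm -58.89 11.2 15.7 R stage [[-0.825, -0.004, 0.565], [-0.003, 1.0, 0.003], [-0.565, 0.0, -0.825]] F stage [-0.9   0.52  0.01] q [-1.19  0.32  0.12  2.15  0.91  0.7  -0.44] w 0.04035927072777552
chip [313.1 253. ] 0.65 u,v -37.8 4.1
chip_near [321.6 252.5] 0.67 u,v -51.5 -3.1
chip_far [305.  252.7] 0.89 u,v -24.0 3.2
```

View pics/e.png

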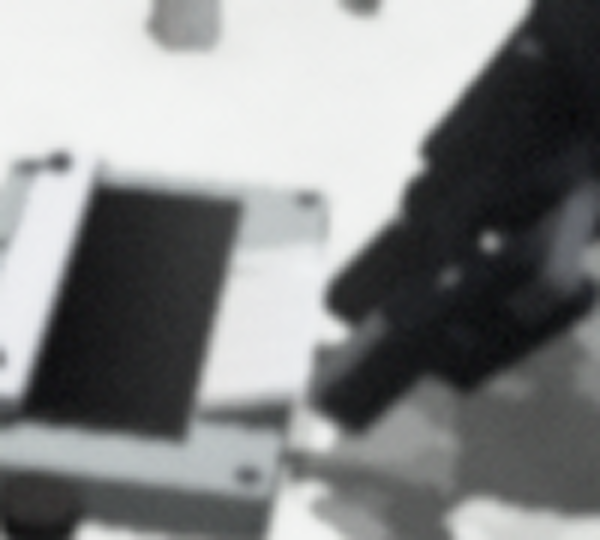

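The chip is tipping: its near edge has risen and its far edge is at the step. I follow the arc.

Emit:
apply_moves([
  [0.04,-0.0023,0,-0.0015,0,0,0],
  [0.04,-0.0023,0,-0.0015,0,0,0],
  [0.04,-0.0022,0,-0.0014,0,0,0],
  [0.04,-0.0026,0,-0.001,0,0,0],
  [0.04,-0.0026,0,-0.0008,0,0,0],
  [0.04,-0.0025,0,-0.0007,0,0,0],
  [0.04,0,0,0,0,0,0],
])

```text
t: 7.4
tcp_pos: [0.4681, 0.3473, 0.0294]
tcp_rot: [[-0.808, 0.203, 0.553], [0.167, 0.979, -0.114], [-0.565, 0.0, -0.825]]
contact_force: [-0.9, -1.5, 0.2]
width: 0.0401
finger_force: 0.0
```

```bash
python3 look.py; python3 -c "
import cv2
im=cv2.imread('pics/last.png');cv2.imwrite('pics/f.png',cv2.resize(im[200:290,270:370],None,fx=6,fy=6,interpolation=cv2.INTER_CUBIC))"
```

```text
t 7.4 u,v,z mm -50.62 11.07 29.44 R stage [[-0.825, -0.004, 0.565], [-0.003, 1.0, 0.002], [-0.565, 0.0, -0.825]] F stage [-0.54 -1.66  0.17] q [-1.17  0.3   0.12  2.14  0.89  0.71 -0.39] w 0.040082936772621335
chip [308.7 247.7] 0.49 u,v -28.4 -9.8
chip_near [320.1 242.5] 0.54 u,v -45.6 -32.4
chip_far [306.  253.3] 0.65 u,v -25.9 4.6
```

View pics/f.png

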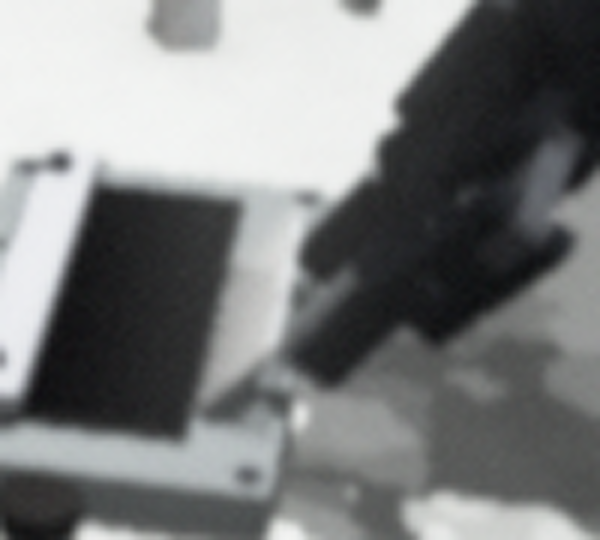

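The chip is now tilted about 45°, far edge in the step corner. I continue.

Emit:
apply_moves([
  [0.04,-0.0027,0,-0.0002,0,0,0],
  [0.04,-0.0027,0,-0.0001,0,0,0],
  [0.04,-0.0027,0,0,0,0,0],
  [0.04,-0.0026,0,0.0004,0,0,0],
  [0.04,-0.0026,0,0.0006,0,0,0],
  [0.04,-0.0026,0,0.0007,0,0,0],
  [0.04,0,0,0,0,0,0],
])

```text
t: 8.48
tcp_pos: [0.4817, 0.3443, 0.0371]
tcp_rot: [[-0.808, 0.203, 0.553], [0.167, 0.979, -0.114], [-0.565, 0.0, -0.825]]
contact_force: [-0.4, -0.1, 0.3]
width: 0.0399
finger_force: 0.0
```

```bash
python3 look.py; python3 -c "
import cv2
im=cv2.imread('pics/last.png');cv2.imwrite('pics/g.png',cv2.resize(im[200:290,270:370],None,fx=6,fy=6,interpolation=cv2.INTER_CUBIC))"
```

```text
t 8.475 u,v,z mm -36.65 11.01 37.14 R stage [[-0.825, -0.004, 0.565], [-0.003, 1.0, 0.002], [-0.565, 0.0, -0.825]] F stage [-0.39 -0.18  0.31] q [-1.15  0.3   0.13  2.12  0.88  0.71 -0.34] w 0.03993955356848596
chip [305.7 247.8] 0.43 u,v -23.4 -8.5
chip_near [308.2 240.1] 0.6 u,v -24.2 -35.6
chip_far [307.3 255.2] 0.47 u,v -28.8 9.6
```

View pics/g.png

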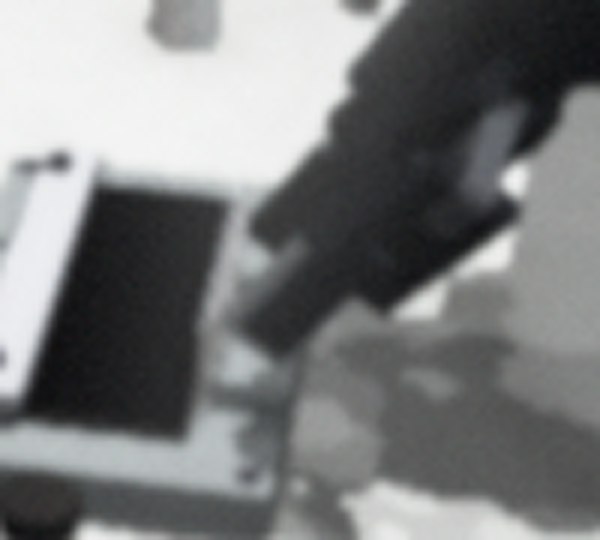

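The chip stands nearly upright at the step. Now I push it over.

Emit:
apply_moves([
  [0.04,-0.002,0,0.0014,0,0,0],
  [0.04,-0.002,0,0.0014,0,0,0],
  [0.04,-0.002,0,0.0014,0,0,0],
  [0.04,-0.002,0,0.0014,0,0,0],
  [0.04,-0.002,0,0.0014,0,0,0],
  [0.04,0,0,0,0,0,0],
  [0.04,0,0,0,0,0,0],
])

```text
t: 9.55
tcp_pos: [0.4934, 0.342, 0.0369]
tcp_rot: [[-0.808, 0.202, 0.553], [0.167, 0.979, -0.114], [-0.565, -0.0, -0.825]]
contact_force: [-0.1, -0.4, 0.3]
width: 0.0404
finger_force: 0.0
```

```bash
python3 look.py; python3 -c "
import cv2
im=cv2.imread('pics/last.png');cv2.imwrite('pics/i.png',cv2.resize(im[200:290,260:360],None,fx=6,fy=6,interpolation=cv2.INTER_CUBIC))"
```

```text
t 9.55 u,v,z mm -24.74 11.15 36.95 R stage [[-0.825, -0.004, 0.565], [-0.003, 1.0, 0.002], [-0.565, -0.0, -0.825]] F stage [-0.04 -0.39  0.26] q [-1.13  0.31  0.13  2.11  0.88  0.7  -0.32] w 0.040398637043046984
chip [301.9 251.2] 0.53 u,v -18.5 2.8
chip_near [293.3 249.3] 0.57 u,v -2.9 -2.5
chip_far [311.8 251.2] 0.59 u,v -34.7 -3.5
```

View pics/i.png

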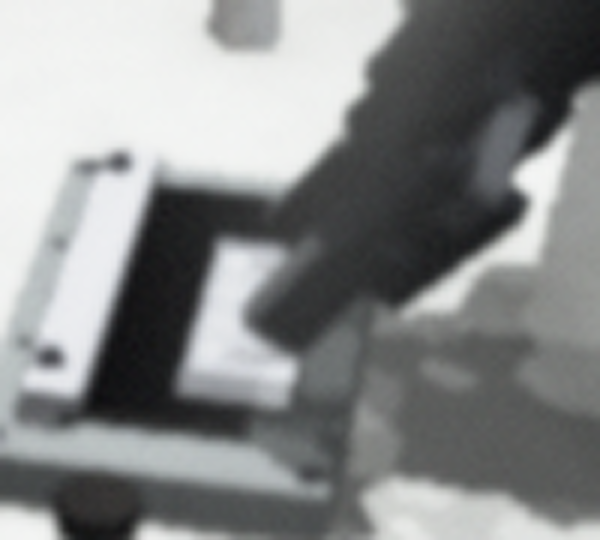

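The chip has gone over. It lies on the heater, patterned side up, its edge at crop (200–300, 240–400), with the fingers clear above it. I back off, raise and set the tool upright.

Emit:
apply_moves([
  [0.04,-0.0085,0,-0.0125,0,0,0],
  [0.04,0.014,0,-0.025,0,0,0],
  [0.04,0.014,0,-0.025,0,0.1,0],
  [0.04,0,0,0,0,0.15,0],
  [0.04,0,0,0,0,0.18,0],
  [0.04,0,0,0,0,0.17,0],
  [0.04,0,0,0,0,0,0],
  [0.04,0,0,0,0,0,0],
])

```text
t: 10.75
tcp_pos: [0.4427, 0.352, 0.0775]
tcp_rot: [[-0.979, 0.203, 0.009], [0.203, 0.979, -0.004], [-0.009, -0.002, -1.0]]
contact_force: [-0.5, 0.6, 0.2]
width: 0.0399
finger_force: 0.0
```

```bash
python3 look.py; python3 - <<'E'
from h import *
im=get_image("top");sx,sy=axes()
for l,z in (("chip",.025),("chip_near",.027),("chip_far",.027)):
  for d in pinpoint(l,"top")[:1]:
    q=at_z(im,d["point"],z)[:2]-O;print(l,np.round(d["point"],1),round(d["confidence"],2),"u,v",(q@sx*1e3).round(1),(q@sy*1e3).round(1))
cv2.imwrite("pics/t2.png",im["image"][:,:,::-1])
E
```

```text
t 10.75 u,v,z mm -76.43 10.49 77.51 R stage [[-1.0, -0.004, 0.009], [-0.004, 1.0, -0.002], [-0.009, -0.002, -1.0]] F stage [-0.63  0.49  0.21] q [-0.81  0.29  0.06  1.85 -0.01  0.99  0.62] w 0.039852817972465086
chip [300.3 251.2] 0.9 u,v -15.8 3.3
chip_near [293.1 248.3] 0.55 u,v -2.1 -5.4
chip_far [309.8 251.7] 0.61 u,v -31.6 -1.3
chip_near [376.3 268.5] 0.47 u,v -37.2 -276.1
```

Emit:
apply_moves([
  [0.04,-0.01,0,0.025,0,0.009,0],
  [0.04,-0.01,0,0.022,0,0,0],
  [0.04,0,0,0.005,0,0,0],
  [0.04,0,0,0,0,0,0],
  [0.04,0,0,0,0,0,0],
])

```text
t: 11.78
tcp_pos: [0.4629, 0.3485, 0.0264]
tcp_rot: [[-0.979, 0.203, -0.0], [0.203, 0.979, -0.0], [0.0, -0.0, -1.0]]
contact_force: [0.3, 0.7, 0.1]
width: 0.04
finger_force: 0.0
```

```bash
python3 look.py
```

```text
t 11.775 u,v,z mm -55.93 11.18 26.37 R stage [[-1.0, -0.004, -0.0], [-0.004, 1.0, -0.0], [0.0, -0.0, -1.0]] F stage [0.19 0.79 0.07] q [-0.78  0.38  0.06  1.85 -0.03  0.91  0.67] w 0.0400106550207003
chip [301.6 253.2] 0.68 u,v -18.9 8.6
chip_near [292.1 249. ] 0.87 u,v -0.8 -3.0
chip_far [310.2 250.7] 0.63 u,v -31.8 -4.4
```

Emit:
apply_moves([
  [0.04,-0.003,-0.003,0.001,0,0,0],
  [0.04,-0.003,0,0,0,0,0],
  [0.04,-0.003,0,0,0,0,0],
  [0.04,-0.003,0,0,0,0,0],
  [0.04,-0.002,0,0,0,0,0],
  [0.04,-0.002,0,0,0,0,0],
  [0.04,-0.002,0,0,0,0,0],
  [0.04,-0.002,0,0,0,0,0],
  [0.04,-0.002,0,0,0,0,0],
  [0.04,-0.002,0,0,0,0,0],
  [0.04,0,0,0,0,0,0],
])

```text
t: 13.35
tcp_pos: [0.4859, 0.3399, 0.0243]
tcp_rot: [[-0.979, 0.203, -0.001], [0.203, 0.979, -0.001], [0.001, -0.002, -1.0]]
contact_force: [0.2, -0.2, -0.6]
width: 0.04
finger_force: 0.0
```

```bash
python3 look.py;  python3 -c "
import cv2
im=cv2.imread('pics/last.png');cv2.imwrite('pics/j.png',cv2.resize(im[200:290,260:360],None,fx=6,fy=6,interpolation=cv2.INTER_CUBIC))"
```

```text
t 13.35 u,v,z mm -31.64 7.5 24.34 R stage [[-1.0, -0.003, -0.001], [-0.003, 1.0, -0.002], [0.001, -0.002, -1.0]] F stage [ 0.23 -0.15 -0.57] q [-0.75  0.41  0.07  1.82 -0.04  0.92  0.71] w 0.03999763239511081
chip [293.  251.9] 0.67 u,v -4.1 7.9
chip_near [283.9 248.7] 0.83 u,v 13.1 -1.0
chip_far [301.5 250.3] 0.68 u,v -17.1 -2.5
```

View pics/j.png

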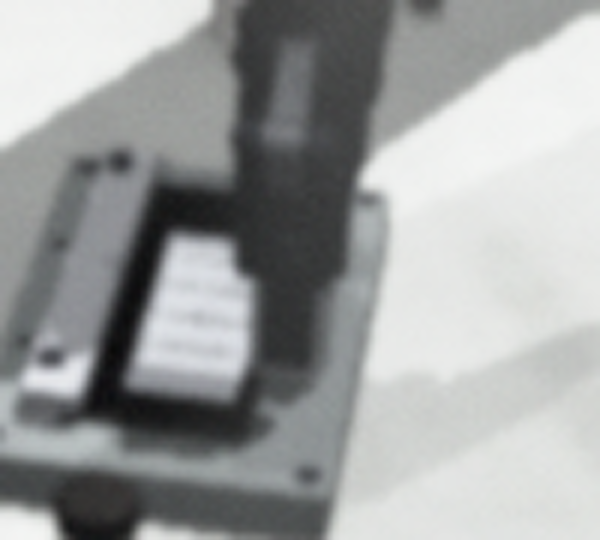

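The chip moves ahead of the fingers, parallel to the rail, with a dark gap left at crop (110–150, 250–390). I raise the tool 1 mm and push on, gently.

Emit:
apply_moves([
  [0.04,0,0,-0.001,0,0,0],
  [0.04,-0.0015,0,0,0,0,0],
  [0.04,-0.0015,0,0,0,0,0],
  [0.04,-0.0015,0,0,0,0,0],
  [0.04,-0.0015,0,0,0,0,0],
  [0.04,0,0,0,0,0,0],
])

```text
t: 14.3
tcp_pos: [0.4918, 0.3387, 0.0254]
tcp_rot: [[-0.979, 0.203, -0.001], [0.203, 0.979, -0.001], [0.001, -0.002, -1.0]]
contact_force: [-1.4, 0.2, 0.4]
width: 0.0397
finger_force: 0.3
```

```bash
cat > gap.py <<'E'
from h import *
im=get_image("side");sx,sy=axes()
g=im["image"].mean(2).astype(np.float32)
us=np.arange(-14,31,1.5)
for v in (-15,-5,5,15,25,35):
    px=np.array([proj(im,[*(O+u/1e3*sx+v/1e3*sy),.027]) for u in us],np.float32)
    print(v,cv2.remap(g,px[:,:1].copy(),px[:,1:].copy(),1).ravel().astype(int))
E
python3 look.py; python3 gap.py
```

```text
t 14.3 u,v,z mm -25.64 7.61 25.37 R stage [[-1.0, -0.003, -0.001], [-0.003, 1.0, -0.002], [0.001, -0.002, -1.0]] F stage [-1.38 -0.06  0.44] q [-0.74  0.42  0.07  1.81 -0.04  0.92  0.72] w 0.03974088934404906
chip [290.6 249.2] 0.78 u,v 1.2 0.9
chip_near [280.8 247. ] 0.75 u,v 19.3 -4.9
chip_far [300.6 251.9] 0.9 u,v -16.3 2.5
-15 [ 46  46  46  47  49  59  86 132 180 200 205 207 205 201 200 203 209 211
 200 171 124  71  53  73  97 114 122 127 132 139]
-5 [ 59  86 123 162 187 197 203 210 215 215 215 216 216 216 217 217 217 216
 205 174 122  71  51  72  97 115 123 127 132 137]
5 [ 86 131 177 205 215 216 219 219 219 219 221 222 220 218 218 219 221 220
 207 176 124  70  51  80 109 130 141 145 145 146]
15 [115 158 190 205 209 205 204 202 200 200 201 203 207 210 213 214 214 213
 202 171 120  71  52  77 110 131 140 145 146 145]
25 [163 199 213 215 212 210 209 210 209 211 211 214 216 215 214 215 217 218
 206 174 121  70  53  77 108 132 141 145 146 147]
35 [165 199 212 214 214 214 214 214 212 212 213 213 213 214 216 217 216 212
 200 167 115  71  65 109 166 208 224 226 213 176]
```

Emit:
apply_moves([
  [0.04,-0.001,0,0,0,0,0],
  [0.04,-0.001,0,0,0,0,0],
  [0.04,-0.001,0,0,0,0,0],
  [0.04,0,0,0,0,0,0],
])

```text
t: 15.05
tcp_pos: [0.4947, 0.3381, 0.0254]
tcp_rot: [[-0.979, 0.203, -0.001], [0.203, 0.979, -0.001], [0.001, -0.002, -1.0]]
contact_force: [0.4, -0.1, 0.8]
width: 0.0403
finger_force: 0.0
```

```bash
python3 look.py; python3 gap.py
```

```text
t 15.05 u,v,z mm -22.69 7.56 25.36 R stage [[-1.0, -0.003, -0.001], [-0.003, 1.0, -0.002], [0.001, -0.002, -1.0]] F stage [ 0.37 -0.    0.78] q [-0.74  0.42  0.08  1.8  -0.04  0.92  0.72] w 0.040283305794674734
chip [284.9 249.6] 0.83 u,v 10.5 4.1
chip_near [281.5 249.6] 0.7 u,v 16.7 2.5
chip_far [298.1 249.8] 0.94 u,v -11.2 -2.8
-15 [ 45  44  43  42  41  42  46  53  77 125 169 197 205 205 205 203 206 207
 210 211 202 178 138 108 105 115 122 122 125 128]
-5 [ 42  47  58  83 118 156 185 196 199 206 212 214 214 216 219 219 220 219
 217 214 204 178 136 107 106 114 121 123 125 130]
5 [ 47  59  83 124 171 205 218 217 216 219 219 219 218 219 217 219 218 219
 220 219 210 182 137 105 115 128 137 142 144 145]
15 [ 55  79 117 160 194 207 204 198 198 199 202 203 202 204 208 207 211 213
 216 216 207 183 143 108 115 131 141 144 146 146]
25 [ 75 113 159 197 214 215 212 210 209 211 211 212 213 214 215 215 213 215
 218 218 207 179 137 107 113 131 141 145 147 147]
35 [ 70 107 160 199 214 215 214 211 212 212 212 211 212 214 215 213 212 212
 213 213 201 174 139 131 167 206 223 226 220 198]
```

Gap about 1 mm. I push in half-millimetre steps until the force rises.

Emit:
apply_moves([
  [0.04,-0.0005,0,0,0,0,0],
  [0.04,-0.0005,0,0,0,0,0],
  [0.04,0,0,0,0,0,0],
])

```text
t: 15.68
tcp_pos: [0.4955, 0.3379, 0.0253]
tcp_rot: [[-0.979, 0.203, -0.001], [0.203, 0.979, -0.001], [0.001, -0.002, -1.0]]
contact_force: [-0.0, 0.6, 1.2]
width: 0.04
finger_force: 0.0
```

```bash
python3 look.py|head -2; python3 gap.py
```

```text
t 15.675 u,v,z mm -21.82 7.58 25.32 R stage [[-1.0, -0.003, -0.001], [-0.003, 1.0, -0.002], [0.001, -0.002, -1.0]] F stage [-0.15  0.55  1.24] q [-0.73  0.42  0.08  1.8  -0.04  0.92  0.72] w 0.03999413371716081
chip [288.8 251.5] 0.86 u,v 3.1 8.2
-15 [ 44  44  43  44  43  43  43  44  55  85 128 166 188 197 202 204 206 205
 205 207 207 195 170 136 120 117 121 126 125 127]
-5 [ 44  45  49  63  90 130 170 192 200 208 214 216 216 216 216 215 214 213
 214 217 216 202 172 133 119 118 121 124 126 127]
5 [ 44  47  63  95 137 180 208 216 218 220 221 222 221 218 220 221 220 219
 220 221 218 204 174 137 127 132 140 143 145 146]
15 [ 48  60  85 122 164 193 205 202 201 203 204 205 206 205 208 204 203 206
 210 213 210 196 168 134 126 134 140 144 146 145]
25 [ 59  86 128 175 206 216 216 212 208 207 205 207 210 213 214 213 212 215
 217 219 214 196 164 129 121 134 143 146 145 146]
35 [ 61  85 133 182 209 216 215 211 210 211 213 214 214 215 216 213 212 212
 213 213 207 191 167 157 181 216 227 228 220 198]
```

Emit:
apply_moves([
  [0.04,-0.0005,0,0,0,0,0],
  [0.04,0,0,0,0,0,0],
])

```text
t: 16.18
tcp_pos: [0.4959, 0.3379, 0.0253]
tcp_rot: [[-0.979, 0.203, -0.001], [0.203, 0.979, -0.001], [0.001, -0.002, -1.0]]
contact_force: [-0.7, 1.1, -0.8]
width: 0.04
finger_force: 0.3
```

Emit:
apply_moves([
  [0.04,-0.0004,0,0,0,0,0],
  [0.04,0,0,0,0,0,0],
])

```text
t: 16.42
tcp_pos: [0.496, 0.3379, 0.0253]
tcp_rot: [[-0.979, 0.203, -0.002], [0.203, 0.979, -0.001], [0.001, -0.002, -1.0]]
contact_force: [-1.5, 1.6, 0.6]
width: 0.0399
finger_force: 1.1
```

```bash
python3 look.py|head -2; python3 gap.py
```

```text
t 16.425 u,v,z mm -21.33 7.7 25.28 R stage [[-1.0, -0.003, -0.001], [-0.003, 1.0, -0.002], [0.001, -0.002, -1.0]] F stage [-1.77  1.27  0.58] q [-0.73  0.42  0.08  1.8  -0.04  0.92  0.72] w 0.039944391379824654
chip [289.1 251.9] 0.86 u,v 2.4 9.2
-15 [ 45  46  42  41  40  40  40  41  48  72 118 163 191 202 206 204 203 202
 203 206 206 195 170 137 120 118 121 124 125 124]
-5 [ 44  43  45  56  76 109 149 181 192 198 205 212 215 217 217 216 217 217
 218 218 215 204 176 140 122 118 121 124 125 124]
5 [ 42  47  56  78 116 164 201 213 215 218 219 221 220 218 218 219 219 219
 220 221 216 205 179 145 132 134 139 142 145 146]
15 [ 43  53  75 109 152 190 206 204 202 202 199 198 199 199 202 197 199 205
 210 215 214 203 179 147 132 136 140 143 145 146]
25 [ 53  73 110 158 197 214 215 213 210 212 209 209 212 212 211 211 211 212
 212 215 215 203 175 144 130 135 141 145 147 147]
35 [ 59  80 124 174 206 217 218 214 212 212 213 213 213 214 216 215 215 213
 215 214 210 200 180 165 177 207 224 227 221 198]
```

Emit:
apply_moves([
  [0.04,-0.0006,0,0,0,0,0],
  [0.04,0,0,0,0,0,0],
])

```text
t: 16.92
tcp_pos: [0.4962, 0.3379, 0.0252]
tcp_rot: [[-0.979, 0.203, -0.003], [0.203, 0.979, -0.002], [0.002, -0.002, -1.0]]
contact_force: [-5.5, 0.5, 1.8]
width: 0.0401
finger_force: 2.5
```

Force climbs to 5.5 N with hardly any travel, so the chip is seated on the rail. I back off and look.

Emit:
apply_moves([
  [0.04,0.002,0,0,0,0,0],
  [0.04,0.008,0,0,0,0,0],
  [0.04,0.02,0,-0.02,0,0,0],
  [0.04,0.05,0,-0.05,0,0,0],
  [0.04,0.05,0,-0.06,0,0,0],
  [0.04,0,0,0,0,0,0],
  [0.04,0,0,0,0,0,0],
])

```text
t: 17.8
tcp_pos: [0.3855, 0.3607, 0.1376]
tcp_rot: [[-0.979, 0.203, -0.0], [0.203, 0.979, -0.001], [0.0, -0.001, -1.0]]
contact_force: [-0.2, -0.5, -1.8]
width: 0.0402
finger_force: 0.0
```

```bash
python3 look.py; python3 - <<'E'
from h import *
im=get_image("top")
print("top far edge",fit(im,-11,.028,list(range(-15,36,2)),w=8,sgn=1))
im=get_image("side");print("side far",fit(im,-11,.028,list(range(-15,36,2)),w=8,sgn=1))
sx,sy=axes();g=im["image"].mean(2).astype(np.float32);vs=np.arange(-50,60,3)
px=np.array([proj(im,[*(O+.005*sx+v/1e3*sy),.029]) for v in vs],np.float32)
print(list(zip(vs,cv2.remap(g,px[:,:1].copy(),px[:,1:].copy(),1).ravel().astype(int).tolist())))
cv2.imwrite("pics/k.png",cv2.resize(im["image"][200:290,250:350,::-1],None,fx=6,fy=6,interpolation=cv2.INTER_CUBIC))
E
```

```text
t 17.8 u,v,z mm -134.11 7.17 137.62 R stage [[-1.0, -0.003, -0.0], [-0.003, 1.0, -0.001], [0.0, -0.001, -1.0]] F stage [-0.11 -0.54 -1.79] q [-0.87  0.16  0.04  1.88 -0.01  1.1   0.53] w 0.04019193139853001
chip [286.4 250.3] 0.69 u,v 7.7 5.6
chip_near [278.5 250.8] 0.67 u,v 21.0 7.0
chip_far [296.5 249.2] 0.66 u,v -8.3 -3.9
top far edge (np.float64(-10.51), np.float64(-0.32), np.int64(23))
side far (np.float64(-11.07), np.float64(0.0), np.int64(26))
[(np.int64(-50), 77), (np.int64(-47), 54), (np.int64(-44), 38), (np.int64(-41), 35), (np.int64(-38), 32), (np.int64(-35), 31), (np.int64(-32), 33), (np.int64(-29), 43), (np.int64(-26), 75), (np.int64(-23), 124), (np.int64(-20), 169), (np.int64(-17), 196), (np.int64(-14), 202), (np.int64(-11), 208), (np.int64(-8), 215), (np.int64(-5), 218), (np.int64(-2), 216), (np.int64(1), 210), (np.int64(4), 208), (np.int64(7), 216), (np.int64(10), 220), (np.int64(13), 215), (np.int64(16), 210), (np.int64(19), 211), (np.int64(22), 217), (np.int64(25), 224), (np.int64(28), 230), (np.int64(31), 231), (np.int64(34), 229), (np.int64(37), 220), (np.int64(40), 201), (np.int64(43), 172), (np.int64(46), 153), (np.int64(49), 137), (np.int64(52), 101), (np.int64(55), 55), (np.int64(58), 28)]
```

View pics/k.png

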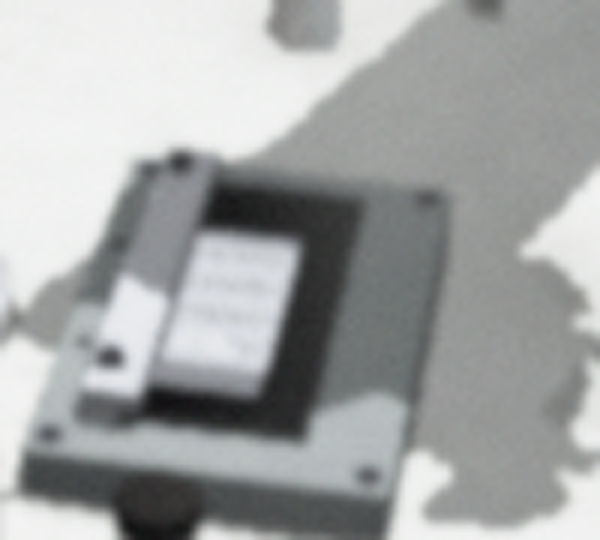

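The picture shows the chip valve side up at crop (165–300, 235–400), against the rail, parallel to it and wholly on the plate. Its far edge measures −11 mm, as it must, with its centre about 7–10 mm along y, and the robot is clear.

```bash
python3 -c "
from bench import *
print(sign_off())"
```

```text
the job is handed in; nothing more can be done
None
```

The chip was tipped over at the heater's step and pushed back, and it now lies valve side up on the heater, its long edge flush and parallel against the stop rail; the job was handed in at about 18 s with the arm clear, and no verdict came back.

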